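Open the sweep port and switch the dust extraction over to it

ROBOT

A 6-joint arm with a two-finger parallel gripper is mounted at the origin on the work surface. World frame = base frame: x ahead of the robot, y to its left, z up, the work surface at z = 0. Lengths are in mm, angles in rad, forces in N, time in s.
With the tool pointing down it reaches from about 350 to 775 mm from the base axis. Payload 7.3 kg.
Tool frame: the origin (TCP) lies on the front face of the gripper's body, between the roots of the fingers; the fingertips stand 66 mm ahead of it and the grasp point (between the pads) lies 47 mm ahead of it (bot.tip_extent is the distance from the TCP to the fingertips, in mm); z points along the fingers, y is the line along which they close (so a half turn about z gives the same grasp; the last joint's range is limited). The gripper opens to 92 mm and grips with 3 to 60 N. Pads are 19 mm wide; open, the fingers measure 130 mm over their backs; the gripper's body (75 mm by 190 mm) begins 47 mm behind the grasp point.
Start: joints at [1.029, 0.342, 1.524, -0, 1.275, -0.146], TCP at [202.396, 484.432, 292.241] pointing down, gripper open.
Joint ranges: [-2.53, 2.53], [-0.77, 2.02], [0.04, 2.7], [-1, 4.14], [0.28, 2.66], [-3.11, 3.11]. Speed limits (rad/s): [2.57, 2.57, 3.14, 3.14, 3.14, 3.14].

INTERFACE

Orientations are given as [roll, pitch, yaw] about the fixed x, y, z axes, in that order (R = Rz(yaw) Ry(pitch) Rx(roll)).
In Python, from plant import readout, viewer, order, bot gives the robot as it stands.
- The arm moves only by the shell command python3 -m creep 'ROWS'. ROWS is text: rows parted by semicolons, each of 7 numbers parted by spaces: the shift along the world's x, y, z in m, then the turn, a rotation vector about the world's x, y, z in rad, then the opening in per cent of the stroke, from 0 (shut) to 100 (fully open). A call has 1 to 8 rows; each row shifts and turns the commanded pose from where the row before left it; what a row does not reach is not made up. A row lasts 1/12 s, in which the tool goes at most 41.7 mm and 7.16 degrees, less where a joint would pass 70% of its speed; a pose out of reach is approached as far as the arm can. A call is refused whole if a number of a shift passes 0.0417 or a number of a turn 0.125, either way. A call with a gripper value outside its range is refused whole. The fingers move at their own pace and stop on an object; the grip force is fixed at half the most. Time passes only in rows, so rows that do not move let the fingers close. It gives the time, the measured TCP pose, the force, the opening and the grip force at its end, in the units of the state.
- readout.get_obs(): the state, without advancing time (a new reading comes with each control period).
- viewer.capture(name): name is "scene" or "top" or "wrist"; returns the picture (384x512x3 uint8, red, green, blue); there is no depth.
- viewer.camera_info(name): a dict with "fx", "fy", "cx", "cy" (pixels), "origin" and "rotation" of the camera in the world. Camera axes: x right, y up, looking along -z (the intrinsics and any distortion apply to the point x, -y, -z); pixel columns grow to the right and rows downward; lengths in mm; the calibration is good to about 2 mm. A picture is of the moment at which its call begins: read the wrist's pose just before it. camera_info takes no time and is no camera call; for the wrist camera it gives the pose at the moment of the call.
- order.close_job(): hands the job in; it is judged then, once.
The state is a dict: "time": time; "joint_positions": joint angles; "dq": joint speeds; "tau": joint torques, N m; "tool_pos": TCP position; "tcp_rot": TCP orientation; "contact_force": force on the tool from outside, world axes, zero at the start; "moment": the same for the moment, N m; "grip_width": finger opening in mm; "finger_force": force on a finger pad.
Only numpy, scipy, OpenCV 4.12 (cv2) and the standard library are available. Lean on these libraries where they do the work, as an engineer would, in place of code of your own. Each camera call takes 0.05 s, during which the arm holds its last target. There are 200 camera calls.

TASK

Get the bench's sweep port ready: first take the cork sanding block off its flap and lay it flat in the blue tray, then lift the flap by its green handle, swing it past upright and lower it gently onto its rest arms without letting it fall. Then press the green key on the suction selector fully down so that it latches and the red key pops up. Press no other key, leave everything else on the bench as it stands, and let go of everything at the end.

Things in the scene. Friction and masses are not known exactly. Their poses are not given: they have to be found in the camera images.
- port: Fixed sweep-port hopper of plywood, box 120 (x) x 140 (y) x 90 mm high on a 150 x 170 x 8 mm foot, open on top under the flap. Origin: centre of its underside, on the bench. The flap is hinged along the box's +x top edge; shut, it reaches towards the port's -x. Behind the box (+x) two wooden rest arms at y = +-50 mm slope up and away.
- flap (a joint): Hinge angle of the port's flap (rad): 0 = shut, lying level on the box; grows as its free edge rises; 1.57 = upright; 2.4 = leaning back on its rest arms (the hard stop). Plywood plate 112 mm (from the hinge) x 140 mm x 9 mm, 0.32 kg with its handle, nearly free hinge: it falls by itself either way from upright.
- port_hinge (a point): Point on the flap's hinge axis at its middle, 91.5 mm above the bench, 56 mm from the port's origin along the port's +x; axis along the port's y. The shut plate lies from 0 to 9 mm above this height.
- flap_bar (a point): Middle of the grip bar of the flap's green D-shaped handle: a round bar, 12 mm diameter, 100 mm long, parallel to the hinge, 162 mm from the hinge and 4.5 mm above the plate's lower face, with 44 mm free between the bar and the plate's edge. It moves with the flap; shut, it is 96 mm above the bench.
- console: Fixed suction selector, 250 mm wide (y), front to its -x. Origin on the bench under the middle of the bank. Four key modules side by side at 50 mm pitch along y, in varying order of colour, on a face sloping 0.61 rad (35 deg): keys are pressed along the console's (+0.573, 0, -0.820), away from its front and down.
- guard_edge (a point): Middle of the yellow front edge of the fixed clear guard sheet over the keys, 220 mm above the bench at the console's x = -12 mm. The sheet (9 mm thick at this edge) covers all from there to the console's rear over 240 mm width; its side cheeks stand at y = +-112 mm from x = 34 to 94 mm, its back board at x = 98 mm. Under it keys are reached only with a tilted tool.
- top_green (a point):  centre of the top face of the green key cap (76 x 40 mm face); its axes: z out of the face (opposite to the pressing direction), x up the slope, y along the bank. Up, it stands 30 mm proud of the sloping face, about 112 mm above the bench; latched 12 mm lower.
- top_red (a point):  centre of the top face of the red key cap (76 x 40 mm face); its axes: z out of the face (opposite to the pressing direction), x up the slope, y along the bank. It is the latched one at the start.
- top_blue (a point):  centre of the top face of the blue key cap (76 x 40 mm face); its axes: z out of the face (opposite to the pressing direction), x up the slope, y along the bank. Not to be pressed.
- top_white (a point):  centre of the top face of the white key cap (76 x 40 mm face); its axes: z out of the face (opposite to the pressing direction), x up the slope, y along the bank. Not to be pressed.
- key_green (a joint): Travel of the green key (m): 0 = up, 0.012 = fully down. Interlocked snap action: one key of the four is always down; pushing another needs about 6 N at first, less on the way, and past half travel it snaps down by itself and the one that was down pops up. A finger tip on the key's middle does it.
- key_red (a joint): Rise of the red key (m), counted upwards: 0 = latched down (start), 0.012 = popped fully up.
- key_blue (a joint): Travel of the blue key (m): 0 = up (start), 0.012 = down.
- key_white (a joint): Travel of the white key (m): 0 = up (start), 0.012 = down.
- block: Loose cork sanding block with a red sole, 110 (x) x 45 (y) x 36 mm high, about 0.16 kg, lying on the shut flap. Origin: centre of its underside.
- tray: Fixed open blue tray, 170 (x) x 115 (y) x 26 mm high, 4 mm walls and floor. Origin: centre of its underside, on the bench.
- glue: Loose white glue bottle, 60 mm diameter, 180 mm tall, standing close to the port (on its -y side). Origin: underside centre.
- jar: Loose glass jar with a steel cap, 68 mm diameter, 85 mm tall, close to the port (on its +y side). Origin: underside centre.
- offcut: Loose wood offcut 40 (x) x 160 (y) x 25 mm lying before the console. Origin: underside centre.
- mug: Loose blue mug, 80 mm diameter, 90 mm tall, handle to its +y, beside the console (on its -y side). Origin: underside centre.
- tape: Loose yellow tape roll lying flat, 90 mm diameter, 30 mm high. Origin: underside centre.
- drill: Loose cordless drill standing on its battery, 75 x 85 mm foot, 210 mm tall, chuck to its -x reaching 120 mm. Origin: underside centre.
- clamp: Loose F-clamp lying flat, bar 300 mm long (x), 100 mm wide, about 30 mm high. Origin: middle of its bar, on the bench.
Things that resemble listed ones, but are neither listed nor needed, are in the scene too. Leave any orange or pink look-alike of the block alone. Several things have the shape of the tray; the one meant has the colours described above.

How it is judged:
By the outcome, as a careful person would: the job done as asked, in the order asked, and still so for the second after the job is handed in, with the robot touching nothing.
It also fails if it takes over 72 s, if anything falls off the work surface, if the arm or the gripper's body presses on something with over 40 N, if the wrist force passes 120 N, or if a joint passes its speed limit or range.

## Working session

There is one attempt and no reset: what is moved stays moved. The work goes in short steps, Python scripts to look and compute and a shell command to move; the robot and the scene stay as the last step left them, time stands still between calls to the robot, and variables do not carry over. Pictures are saved under pics/ and viewed, at most 13 in all, crops included, and the job is handed in when it is done.

```bash
mkdir -p pics; ls; cat > h.py <<'E'
import numpy as np, cv2
from plant import readout, viewer, order, bot
from scipy.spatial.transform import Rotation as Ro
def ray(ci,u,v):
    d=np.array([(u-ci['cx'])/ci['fx'],-(v-ci['cy'])/ci['fy'],-1.0])
    return np.array(ci['origin']),np.array(ci['rotation'])@d
def onz(ci,u,v,z):
    o,d=ray(ci,u,v); return o+d*(z-o[2])/d[2]
def shot(n,f=None):
    ci=viewer.camera_info(n); im=viewer.capture(n)
    if f: cv2.imwrite('pics/'+f,im[:,:,::-1])
    return ci,im
E
python3 - <<'E'
from h import *
for n in('scene','top'):
    ci,im=shot(n,n+'0.png'); print(n,ci)
o=readout.get_obs();print(o)
a=cv2.imread('pics/scene0.png');b=cv2.imread('pics/top0.png')
E
```

```text
pics
scene {'fx': 431.64722226951324, 'fy': 431.64722226951324, 'cx': 258.8178419692057, 'cy': 186.19007754204216, 'origin': array([1294.17911422,  416.66235733,  957.23587678]), 'rotation': array([0.82016402, 0.00521146, 2.05986936])}
top {'fx': 455.3496366646139, 'fy': 455.3496366646139, 'cx': 251.74230040884854, 'cy': 194.65080082060345, 'origin': array([ 309.26667451,   13.15413963, 1708.9678788 ]), 'rotation': array([ 0.13104207, -0.00503762, -1.56372122])}
{'time': 0.1, 'joint_positions': array([ 1.02899672e+00,  3.42678565e-01,  1.52488633e+00,  1.21224381e-05,
        1.27543158e+00, -1.46011901e-01]), 'dq': array([ 5.34604667e-05, -1.62507680e-03, -2.10860757e-03,  2.68193020e-03,
        2.56894361e-03,  1.24993739e-04]), 'tau': array([ 9.72886191e-04, -4.32004201e+01, -2.44694334e+01,  7.18441280e-02,
        5.27125492e-02, -3.74971717e-05]), 'tool_pos': array([202.25007926, 484.19135713, 291.61343543]), 'tcp_rot': array([-3.14020546e+00, -2.15716374e-04,  2.74580126e+00]), 'contact_force': array([-1.44620228, -0.33931787,  0.40887912]), 'moment': array([0.00395639, 0.02128535, 0.06360247]), 'finger_force': 0.0, 'grip_width': 91.72028852313203}
```

View pics/scene0.png

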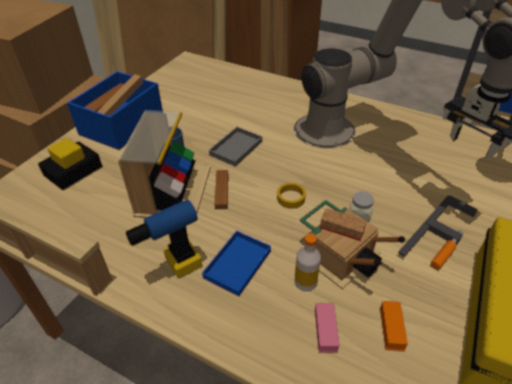

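View pics/top0.png

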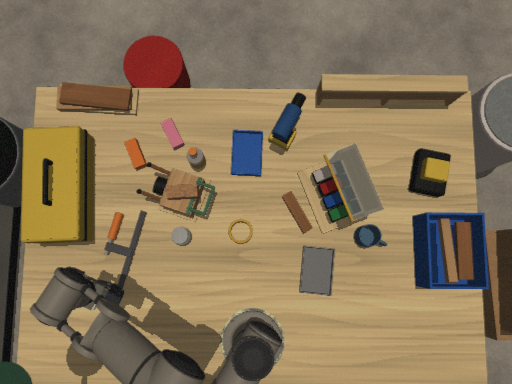

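The overview shows the port with the block on it at top (182,190), the flap handle at (207,200), the blue tray at (247,153), and the console keys at (320–337,175–213) with the yellow guard edge at about (340,188). Next I'll zoom in on these.

```bash
sed -i 's/^def ray/def R(ci):\n    r=np.array(ci["rotation"]); return Ro.from_euler("xyz",r).as_matrix()\ndef ray/; s/np.array(ci\[.rotation.\])@d/R(ci)@d/' h.py
python3 - <<'E'
from h import *
b=cv2.imread('pics/top0.png');a=cv2.imread('pics/scene0.png')
c=cv2.resize(b[140:245,125:225],None,fx=4,fy=4,interpolation=2)
d=cv2.resize(b[140:245,280:380],None,fx=4,fy=4,interpolation=2)
cv2.imwrite('pics/z1.png',np.hstack([c,d]))
ci=viewer.camera_info('top')
for n,u,v in(('base',250,335),('tray',247,153),('block',182,185),('tape',240,231)): print(n,onz(ci,u,v,0 if n!='block' else 137).round())
hsv=cv2.cvtColor(b,40)
def comps(m,name,amin=15):
    n,l,s,c=cv2.connectedComponentsWithStats(m.astype(np.uint8))
    for i in range(1,n):
        if s[i,4]>=amin: print(name,s[i],c[i].round(1))
for im,w in((b,'top'),(a,'scene')):
    h,s,v=cv2.split(cv2.cvtColor(im,40))
    comps((h>60)&(h<95)&(s>90)&(v>50),w+' green')
    comps((h>100)&(h<125)&(s>150)&(v>80),w+' blue',60)
    comps((h>18)&(h<35)&(s>170)&(v>120),w+' yel',20)
E
```

```text
base [20.  9.  0.]
tray [695.  25.   0.]
block [549. 250. 137.]
tape [397.  49.   0.]
top green [203 190  11  25  33] [208.3 201.8]
top green [187 199   6  14  25] [190.  206.2]
top green [329 205  19  16 172] [337.6 212.5]
top green [  0 362  25  22 197] [ 11. 372.]
top green [ 23 377   9   7  28] [ 27.2 380.9]
top blue [274 104  26  32 223] [286.6 119.4]
top blue [ 232  132   31   44 1190] [246.7 153.6]
top blue [324 195  12  12  96] [329.1 200.6]
top blue [426 213  63  76 984] [449.  257.4]
top yel [  21  127   59  115 5786] [ 50.2 184.2]
top yel [287 131   9  17  35] [290.9 138.6]
top yel [325 155  28  66 132] [338.5 187.9]
top yel [425 158  25  23 432] [436.7 168.8]
top yel [229 220  23  23 102] [239.5 230.7]
scene green [171 142  22  19 202] [181.6 151.1]
scene green [321 202  15   7  15] [328.  204.4]
scene green [302 206  18  27  57] [311.3 222.4]
scene blue [ 68  72  89  47 363] [114.2  98.2]
scene blue [179 158  12  13 108] [184.3 163.8]
scene blue [146 201  49  29 689] [170.4 215.3]
scene blue [ 203  236   67   56 1919] [237.  263.1]
scene yel [158 113  24  49 125] [169.4 137.3]
scene yel [ 48 138  32  20 367] [ 63.4 147.8]
scene yel [278 183  27  20 143] [291.4 192.7]
scene yel [ 484  218   28  148 3092] [500.5 296.4]
scene yel [174 253  27  17 151] [187.1 261.6]
```

View pics/z1.png

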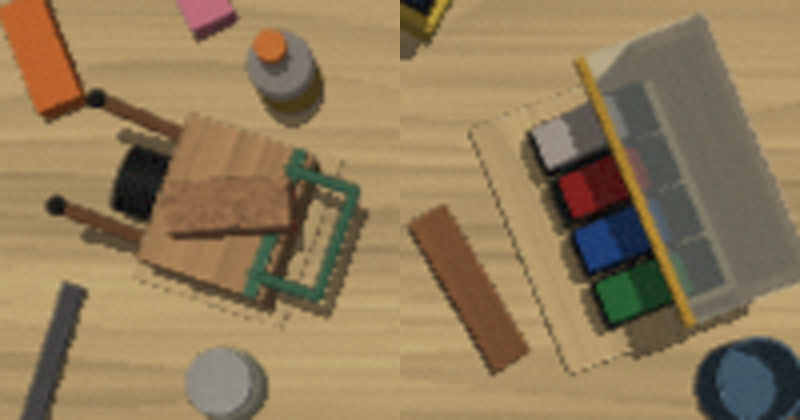

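Left crop: block corners are about (165,183), (290,178), (293,228), (172,236). The handle bar runs from (355,187) to (318,297), and the plate corners are (192,113) and (143,258) on the hinge side, (318,150) and (265,300) on the free side. Right crop: the guard edge runs from (580,60) to (690,322), and the green key is lowest, with its front edge from (594,287) to (608,328). Now I'll turn these into positions.

```bash
python3 - <<'E'
from h import *
ci=viewer.camera_info('top'); cs=viewer.camera_info('scene')
def L(x,y,z): return onz(ci,125+x/4-.4,140+y/4-.4,z)
def Rr(x,y,z): return onz(ci,280+(x-400)/4-.4,140+y/4-.4,z)
def proj(c,P):
    p=R(c).T@(np.array(P)-c['origin']); return (c['cx']+c['fx']*p[0]/-p[2], c['cy']+c['fy']*-p[1]/-p[2])
P=lambda n,*a: print(n,*[np.round(x,1) for x in a])
bl=[L(*p,136.5) for p in((165,183),(290,178),(293,228),(172,236))]
P('block',np.mean(bl,0)); P('len',np.linalg.norm(bl[1]-bl[0]),np.linalg.norm(bl[2]-bl[1]),'ang',np.degrees(np.arctan2(*(bl[0]+bl[3]-bl[1]-bl[2])[1::-1])))
bar=[L(*p,96) for p in((355,187),(318,297))]; P('bar',np.mean(bar,0),np.linalg.norm(bar[1]-bar[0]))
pl=[L(*p,100) for p in((192,113),(143,258),(265,300),(318,150))]; P('plate',*pl)
yd=bar[0]-bar[1]+pl[0]-pl[1]+pl[3]-pl[2]
print('port y/x?',np.degrees(np.arctan2(yd[1],yd[0])), [np.linalg.norm(pl[i]-pl[i-1]).round(1) for i in range(4)])
P('hingeMid',(pl[0]+pl[1])/2,'freeMid',(pl[2]+pl[3])/2)
P('glue cap',L(268,45,180),'jar',L(222,380,85))
g=[Rr(*p,220) for p in((580,60),(690,322))]; gm=np.mean(g,0); d=g[0]-g[1]; P('guard',gm,np.linalg.norm(d),np.degrees(np.arctan2(d[1],d[0])))
yc=d/np.linalg.norm(d); xc=np.array([yc[1],-yc[0],0]); org=gm+12*xc; P('org',org)
top=org-75*yc; top[2]=112; P('green guess(x=0)',top, 'scene px',proj(cs,top),'top px',proj(ci,top))
fe=[Rr(*p,90) for p in((594,287),(608,328))]; P('green front edge z90 console xy',[( (f-org)@xc,(f-org)@yc) for f in fe])
we=[Rr(*p,90) for p in((528,135),)]; P('white front',[( (f-org)@xc,(f-org)@yc) for f in we])
P('bar scene px',proj(cs,np.mean(bar,0)),'guard',proj(cs,gm),'block',proj(cs,np.mean(bl,0)))
P('tray',onz(ci,246.7,153.6,15)); 
b=cv2.imread('pics/top0.png');h,s,v=cv2.split(cv2.cvtColor(b,40))
m=((h>100)&(h<125)&(s>130)&(v>60)).astype(np.uint8); m[:,:228]=0;m[:,266:]=0;m[:128]=0;m[180:]=0
print(cv2.minAreaRect(cv2.findNonZero(m)))
P('drill foot',*[onz(ci,*p,40) for p in((270,143),(283,150),(297,133))])
P('R gripper axes',Ro.from_euler('xyz',readout.get_obs()['tcp_rot']).as_matrix())
c=cv2.resize(cv2.imread('pics/scene0.png')[110:310,115:415],None,fx=2.6,fy=2.6,interpolation=2);cv2.imwrite('pics/z2.png',c)
E
```

```text
block [527.  249.4 136.5]Traceback (most recent call last):
  File "<stdin>", line 9, in <module>
  File "<stdin>", line 7, in <lambda>
    return _wrapfunc(a, 'round', decimals=decimals, out=out)
    return _wrapit(obj, method, *args, **kwds)
    result = getattr(arr, method)(*args, **kwds)
numpy._core._exceptions._UFuncNoLoopError: ufunc 'multiply' did not contain a loop with signature matching types (dtype('<U3'), dtype('float64')) -> None
```

```bash
cat > m.py <<'E'
from h import *
ci=viewer.camera_info('top'); cs=viewer.camera_info('scene')
def L(x,y,z): return onz(ci,125+x/4-.4,140+y/4-.4,z)
def Rr(x,y,z): return onz(ci,280+(x-400)/4-.4,140+y/4-.4,z)
def proj(c,P):
    p=R(c).T@(np.array(P)-c['origin']); return (c['cx']+c['fx']*p[0]/-p[2], c['cy']+c['fy']*-p[1]/-p[2])
P=lambda n,*a: print(n,*[x if isinstance(x,str) else np.round(x,1) for x in a])
bl=[L(*p,136.5) for p in((165,183),(290,178),(293,228),(172,236))]
P('block',np.mean(bl,0)); P('len',np.linalg.norm(bl[1]-bl[0]),np.linalg.norm(bl[2]-bl[1]),'ang',np.degrees(np.arctan2(*(bl[0]+bl[3]-bl[1]-bl[2])[1::-1])))
bar=[L(*p,96) for p in((355,187),(318,297))]; P('bar',np.mean(bar,0),np.linalg.norm(bar[1]-bar[0]))
pl=[L(*p,100) for p in((192,113),(143,258),(265,300),(318,150))]; P('plate',*pl)
yd=bar[0]-bar[1]+pl[0]-pl[1]+pl[3]-pl[2]
print('port y/x?',np.degrees(np.arctan2(yd[1],yd[0])), [np.linalg.norm(pl[i]-pl[i-1]).round(1) for i in range(4)])
P('hingeMid',(pl[0]+pl[1])/2,'freeMid',(pl[2]+pl[3])/2)
P('glue cap',L(268,45,180),'jar',L(222,380,85))
g=[Rr(*p,220) for p in((580,60),(690,322))]; gm=np.mean(g,0); d=g[0]-g[1]; P('guard',gm,np.linalg.norm(d),np.degrees(np.arctan2(d[1],d[0])))
yc=d/np.linalg.norm(d); xc=np.array([yc[1],-yc[0],0]); org=gm+12*xc; P('org',org)
top=org-75*yc; top[2]=112; P('green guess(x=0)',top, 'scene px',proj(cs,top),'top px',proj(ci,top))
fe=[Rr(*p,90) for p in((594,287),(608,328))]; P('green front edge z90 console xy',[( (f-org)@xc,(f-org)@yc) for f in fe])
we=[Rr(*p,90) for p in((528,135),)]; P('white front',[( (f-org)@xc,(f-org)@yc) for f in we])
P('bar scene px',proj(cs,np.mean(bar,0)),'guard',proj(cs,gm),'block',proj(cs,np.mean(bl,0)))
b=cv2.imread('pics/top0.png');h,s,v=cv2.split(cv2.cvtColor(b,40))
m=((h>100)&(h<125)&(s>130)&(v>60)).astype(np.uint8); m[:,:228]=0;m[:,266:]=0;m[:128]=0;m[180:]=0
r=cv2.minAreaRect(cv2.findNonZero(m));print(r); P('tray',onz(ci,*r[0],20),*[onz(ci,*q,26) for q in cv2.boxPoints(r)])
P('drill foot',*[onz(ci,*p,40) for p in((270,143),(283,150),(297,133))])
P('R gripper axes',Ro.from_euler('xyz',readout.get_obs()['tcp_rot']).as_matrix())
c=cv2.resize(cv2.imread('pics/scene0.png')[110:310,115:415],None,fx=2.6,fy=2.6,interpolation=2);cv2.imwrite('pics/z2.png',c)
E
python3 m.py
```

```text
block [527.  249.4 136.5]
len 109.0 44.1 ang 93.5
bar [501.3 159.7  96. ] 103.7
plate [616.2 291.3 100. ] [485.  330.8 100. ] [448.5 221.7 100. ] [583.4 177.6 100. ]
port y/x? -17.44113111346097 [np.float64(118.3), np.float64(137.0), np.float64(115.1), np.float64(142.0)]
hingeMid [550.6 311.  100. ] freeMid [515.9 199.6 100. ]
glue cap [660.7 214.1 180. ] jar [378.2 260.   85. ]
guard [ 533.2 -278.9  220. ] 235.1 21.8
org [ 537.6 -290.1  220. ]
green guess(x=0) [ 468.  -317.9  112. ] scene px [177.8 150.2] top px [343.7 209.9]
green front edge z90 console xy [[-48.8 -59.1]
 [-51.2 -97.5]]
white front [[-51.4  89.8]]
bar scene px [313.4 211.5] guard [170.4 136.8] block [343.1 218.7]
((246.79246520996094, 152.77357482910156), (29.189815521240234, 43.69784927368164), 2.4895527362823486)
tray [691.7  26.1  20. ] [608.8  83.6  26. ] [777.1  78.6  26. ] [773.  -32.2  26. ] [604.8 -25.8  26. ]
drill foot [725.4 -60.8  40. ] [ 698.9 -109.6   40. ] [ 764.8 -162.5   40. ]
R gripper axes [[-0.9  0.4 -0. ]
 [ 0.4  0.9 -0. ]
 [ 0.  -0.  -1. ]]
```

View pics/z2.png

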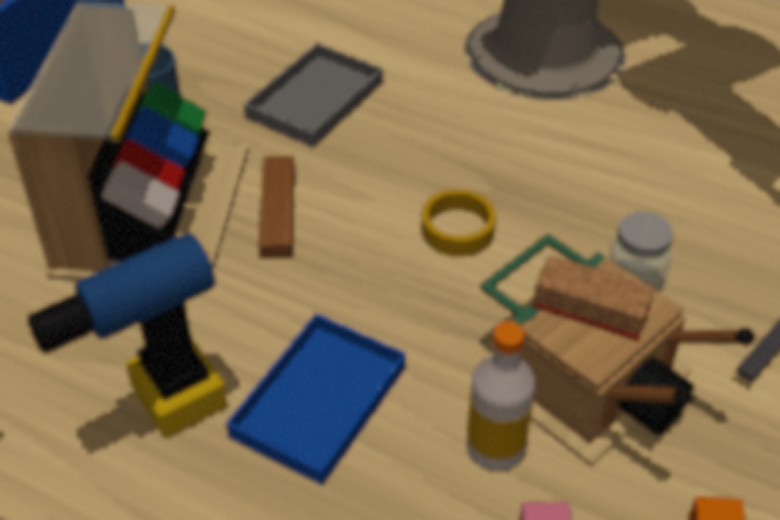

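The scene crop agrees with the top view: the block's top face is at about crop (595,285), the handle at (560,270), the drill at (150,330) beside the tray's far end, and the glue at (505,400). All sizes fit (block 109×44, bar 104, guard 235). Block is at (527,249), bar at (501,160), port yaw 72.5°, tray at (691,26), green key at about (468,-318). Moving now to above the block.

```bash
python3 -m creep '.0271 -.0196 0 0 0 -.0927 100;.0271 -.0196 0 0 0 -.0927 100;.0271 -.0196 0 0 0 -.0927 100;.0271 -.0196 0 0 0 -.0927 100;.0271 -.0196 0 0 0 -.0927 100;.0271 -.0196 0 0 0 -.0927 100'
python3 -m creep '.0271 -.0196 0 0 0 -.0927 100;.0271 -.0196 0 0 0 -.0927 100;.0271 -.0196 0 0 0 -.0927 100;.0271 -.0196 0 0 0 -.0927 100;.0271 -.0196 0 0 0 -.0927 100;.0271 -.0196 0 0 0 -.0927 100;0 0 0 0 0 0 100;0 0 0 0 0 0 100'
python3 - <<'E'
from h import *
ci,im=shot('wrist','w1.png'); print(ci); print(readout.get_obs())
E
```

```text
time: 0.6
tool_pos: [365.9, 365.6, 292.0]
tcp_rot: [-3.141, -0.0, 2.185]
contact_force: [0.5, 0.8, -0.2]
grip_width: 92.0
finger_force: 0.0
time: 1.27
tool_pos: [528.5, 247.9, 291.3]
tcp_rot: [-3.14, 0.0, 1.631]
contact_force: [-0.1, -0.1, 0.8]
grip_width: 92.0
finger_force: 0.0
{'fx': 266.0800180162922, 'fy': 266.0800180162922, 'cx': 255.83154213176059, 'cy': 192.36074740521673, 'origin': array([524.22934257, 328.23272316, 383.80918796]), 'rotation': array([-0.30178568,  0.00139605,  0.06182439])}
{'time': 1.3167, 'joint_positions': array([3.09294339e-01, 4.50936234e-01, 1.35716543e+00, 3.75763259e-04,
       1.33507956e+00, 2.46938589e-01]), 'dq': array([ 0.03139559, -0.01804978,  0.01301495,  0.00107297,  0.00117039,
       -0.0009116 ]), 'tau': array([-1.38388976e+00, -4.87908340e+01, -2.55169559e+01, -3.68529651e-02,
       -5.23420831e-02,  3.93680844e-02]), 'tool_pos': array([527.51394397, 248.869641  , 291.48446737]), 'tcp_rot': array([-3.13996297e+00,  3.41566314e-05,  1.63306406e+00]), 'contact_force': array([-0.22519792,  0.40781781, -1.06506256]), 'moment': array([-0.03725002,  0.03088574,  0.00206139]), 'finger_force': 0.0, 'grip_width': 91.76023278867105}
```

View pics/w1.png

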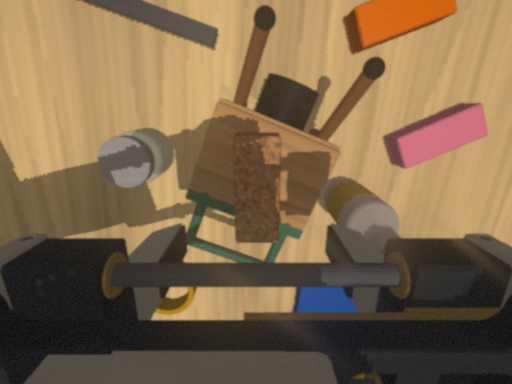

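The wrist view shows the block's top centre at about (257,187) and the handle bar from (190,238) to (268,262), both clear of the jar and glue. I'll check these against the first fix.

```bash
python3 - <<'E'
from h import *
ci=viewer.camera_info('wrist')
for p in((234,133),(280,133),(279,242),(236,242),(257,187)): print(onz(ci,*p,136.5).round(1))
print('bar',onz(ci,190,238,98).round(1),onz(ci,268,262,98).round(1))
print('glue',onz(ci,374,219,150).round(1))
E
```

```text
[504.2 307.5 136.5]
[546.  310.2 136.5]
[555.  200.2 136.5]
[510.6 197.3 136.5]
[528.4 257.8 136.5]
bar [453.8 178.5  98. ] [548.9 152.1  98. ]
glue [641.1 237.2 150. ]
```

```bash
python3 -m creep '0.001 .0035 -.03 0 0 0 100;0 0 -.03 0 0 0 100;0 0 -.03 0 0 0 100;0 0 -.029 0 0 0 100;0 0 0 0 0 0 100;0 0 0 0 0 0 0;0 0 0 0 0 0 0;0 0 0 0 0 0 0'
python3 -m creep '0 0 0 0 0 0 0;0 0 0 0 0 0 0;0 0 0 0 0 0 0;0 0 0 0 0 0 0'
```

```text
time: 1.98
tool_pos: [529.0, 253.4, 175.4]
tcp_rot: [3.139, -0.001, 1.634]
contact_force: [1.1, 0.0, 0.5]
grip_width: 76.1
finger_force: 0.0
time: 2.32
tool_pos: [528.7, 252.7, 173.7]
tcp_rot: [3.141, -0.0, 1.633]
contact_force: [0.3, 0.5, -0.1]
grip_width: 49.9
finger_force: 0.0
```

```bash
python3 -m creep '0 0 0 0 0 0 0;0 0 0 0 0 0 0;0 0 0 0 0 0 0;0 0 0 0 0 0 0'
python3 -m creep '0 0 .01 0 0 0 0;0 0 .025 0 0 0 0;0 0 .035 0 0 0 0;0 0 .035 0 0 0 0;0 0 .035 0 0 0 0;0 0 0 0 0 0 0'
```

```text
time: 2.65
tool_pos: [528.7, 252.7, 173.5]
tcp_rot: [3.141, -0.0, 1.633]
contact_force: [0.2, -1.2, 3.6]
grip_width: 44.6
finger_force: 30.0
time: 3.15
tool_pos: [530.5, 253.5, 321.4]
tcp_rot: [3.129, -0.003, 1.634]
contact_force: [0.1, -0.2, -1.5]
grip_width: 44.6
finger_force: 30.0
```

```bash
python3 -m creep '.0093 -.0131 0 0 0 -.104 0;.0093 -.0131 0 0 0 -.104 0;.0093 -.0131 0 0 0 -.104 0;.0093 -.0131 0 0 0 -.104 0;.0093 -.0131 0 0 0 -.104 0;.0093 -.0131 0 0 0 -.104 0;.0093 -.0131 0 0 0 -.104 0;.0093 -.0131 0 0 0 -.104 0'
python3 -m creep '.0093 -.0131 0 0 0 -.104 0;.0093 -.0131 0 0 0 -.104 0;.0093 -.0131 0 0 0 -.104 0;.0093 -.0131 0 0 0 -.104 0;.0093 -.0131 0 0 0 -.104 0;.0093 -.0131 0 0 0 -.104 0;.0093 -.0131 0 0 0 -.104 0;.0093 -.0131 0 0 0 -.104 0'
python3 -m creep '0 0 -.03 0 0 0 0;0 0 -.03 0 0 0 0;0 0 -.03 0 0 0 0;0 0 -.03 0 0 0 0;0 0 0 0 0 0 0;0 0 0 0 0 0 0'
python3 - <<'E'
from h import *
ci,im=shot('scene'); c=im[130:330,120:420,::-1]
cv2.imwrite('pics/s2.png',cv2.resize(c,None,fx=2.6,fy=2.6,interpolation=2))
E
```

```text
time: 3.82
tool_pos: [603.1, 147.2, 312.8]
tcp_rot: [-3.141, 0.001, 0.796]
contact_force: [0.1, -0.1, -2.4]
grip_width: 44.9
finger_force: 30.0
time: 4.48
tool_pos: [677.6, 42.5, 312.7]
tcp_rot: [3.142, 0.001, -0.036]
contact_force: [-0.7, -0.3, -1.4]
grip_width: 45.1
finger_force: 30.0
time: 4.98
tool_pos: [676.6, 43.2, 191.7]
tcp_rot: [-3.142, 0.005, -0.031]
contact_force: [0.3, -0.9, -1.7]
grip_width: 45.0
finger_force: 30.0
```

View pics/s2.png

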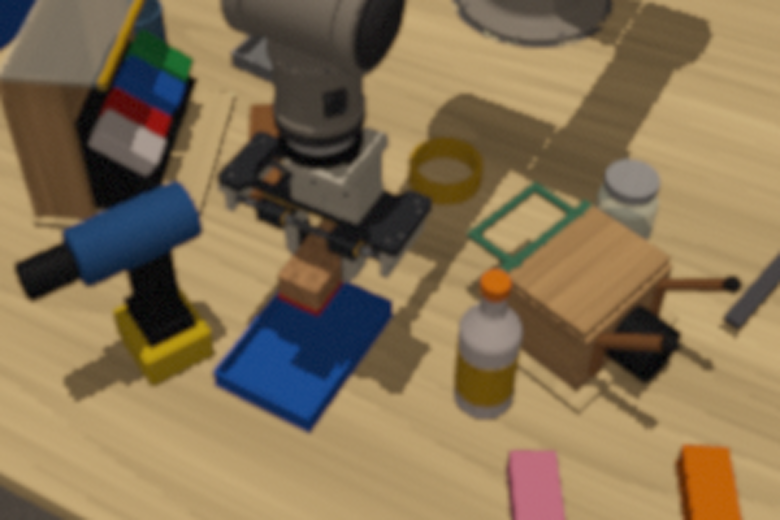

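The block is held level above the tray's robot-side part, at crop (310,280), and the drill is clear of the gripper at (160,280). Lowering it now.

```bash
python3 -m creep '0 0 -.035 0 0 0 0;0 0 -.035 0 0 0 0;0 0 -.02 0 0 0 0;0 0 -.014 0 0 0 0;0 0 -.006 0 0 0 0;0 0 -.003 0 0 0 0;0 0 0 0 0 0 0;0 0 0 0 0 0 0'
```

```text
time: 5.7
tool_pos: [678.6, 43.1, 82.4]
tcp_rot: [3.141, -0.004, -0.031]
contact_force: [0.8, -0.6, -1.1]
grip_width: 44.4
finger_force: 30.0
```

```bash
python3 -m creep '0 0 -.002 0 0 0 0;0 0 -.001 0 0 0 0;0 0 -.001 0 0 0 0;0 0 0 0 0 0 0'
python3 -m creep '0 0 -.001 0 0 0 0;0 0 0 0 0 0 0'
python3 -m creep '0 0 -.001 0 0 0 0;0 0 0 0 0 0 0'
```

```text
time: 6.03
tool_pos: [678.9, 42.6, 80.1]
tcp_rot: [3.141, -0.005, -0.031]
contact_force: [-2.3, -2.0, 12.1]
grip_width: 45.2
finger_force: 36.5
time: 6.2
tool_pos: [679.0, 42.7, 79.9]
tcp_rot: [3.141, -0.006, -0.031]
contact_force: [-4.6, -1.9, 16.1]
grip_width: 44.8
finger_force: 38.3
time: 6.37
tool_pos: [679.1, 42.5, 79.6]
tcp_rot: [3.141, -0.006, -0.031]
contact_force: [-6.4, -3.5, 20.0]
grip_width: 44.7
finger_force: 40.4
```

```bash
python3 -m creep '0 0 .001 0 0 0 65;0 0 0 0 0 0 65;0 0 0 0 0 0 65;0 0 0 0 0 0 65'
python3 -m creep '0 0 .015 0 0 0 65;0 0 .03 0 0 0 65;0 0 .04 0 0 0 65;0 0 .04 0 0 0 50;0 0 .04 0 0 0 40;0 0 .02 0 0 0 40'
python3 -m creep '-.0074 .005 0 0 0 .12 40;-.0074 .005 0 0 0 .12 40;-.0074 .005 0 0 0 .12 40;-.0074 .005 0 0 0 .12 40;-.0074 .005 0 0 0 .12 40;-.0074 .005 0 0 0 .12 40;-.0074 .005 0 0 0 .12 40;-.0074 .005 0 0 0 .12 40'
python3 -m creep '-.0074 .005 0 0 0 .12 40;-.0074 .005 0 0 0 .12 40;-.0074 .005 0 0 0 .12 40;-.0074 .005 0 0 0 .12 40;-.0074 .005 0 0 0 .12 40;-.0074 .005 0 0 0 .12 40;-.0074 .005 0 0 0 .12 40;-.0074 .005 0 0 0 .12 40'
python3 -m creep '-.0074 .005 0 0 0 .12 40;-.0074 .005 0 0 0 .12 40;-.0074 .005 0 0 0 .12 40;-.0074 .005 0 0 0 .12 40;-.0074 .005 0 0 0 .12 40;-.0074 .005 0 0 0 .12 40;-.0074 .005 0 0 0 .12 40;-.0074 .005 0 0 0 .12 33'
python3 -m creep '0 0 0 0 0 0 33;0 0 0 0 0 0 33'
python3 - <<'E'
from h import *
c1,w=shot('wrist'); c2,s=shot('scene')
cv2.imwrite('pics/ws.png',np.hstack([w[:,:,::-1][:,56:456],cv2.resize(s[150:342,200:400,::-1],(400,384))]))
E
```

```text
time: 6.7
tool_pos: [678.9, 36.6, 80.2]
tcp_rot: [3.132, -0.005, -0.031]
contact_force: [-7.7, -25.6, 17.6]
grip_width: 58.9
finger_force: 15.5
time: 7.2
tool_pos: [678.7, 43.1, 267.9]
tcp_rot: [3.141, -0.01, -0.031]
contact_force: [0.6, 0.7, 0.1]
grip_width: 44.2
finger_force: 0.0
time: 7.87
tool_pos: [618.1, 83.4, 261.7]
tcp_rot: [3.14, -0.001, 0.935]
contact_force: [0.1, 0.3, 0.4]
grip_width: 36.7
finger_force: 0.0
time: 8.53
tool_pos: [558.9, 123.4, 261.6]
tcp_rot: [3.139, 0.001, 1.895]
contact_force: [-0.2, -0.6, 0.4]
grip_width: 36.6
finger_force: 0.0
time: 9.2
tool_pos: [499.7, 163.4, 261.6]
tcp_rot: [3.14, 0.002, 2.855]
contact_force: [0.3, 0.1, -0.4]
grip_width: 33.3
finger_force: 0.0
time: 9.37
tool_pos: [500.0, 163.3, 261.4]
tcp_rot: [3.141, 0.002, 2.847]
contact_force: [-0.6, -0.5, -0.5]
grip_width: 30.2
finger_force: 0.0
```

View pics/ws.png

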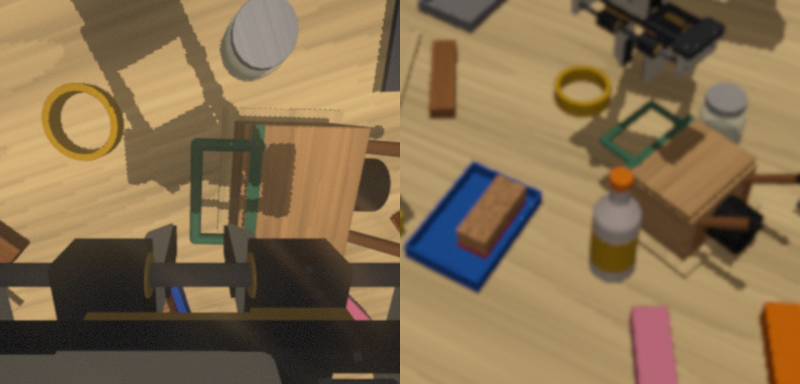

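The block lies flat inside the tray (right half, (490,215)). In the wrist view the bar is the left green member at crop x≈197 (full 253), rows 142–241. The next step checks that.

```bash
python3 - <<'E'
from h import *
ci=viewer.camera_info('wrist'); o=readout.get_obs()
a,b=onz(ci,253,144,97),onz(ci,253.5,240,97); print(a.round(1),b.round(1),((a+b)/2).round(1),np.degrees(np.arctan2(*(b-a)[1::-1])),np.linalg.norm(a-b))
c=[onz(ci,*p,100) for p in((302,122),(426,128))];print('plate edge',np.round(c,1))
print(o['tool_pos'],o['tcp_rot'])
E
```

```text
[453.2 174.6  97. ] [550.7 145.3  97. ] [502. 160.  97.] -16.720763504669275 101.79078382278018
plate edge [[446.7 223.8 100. ]
 [485.3 332.7 100. ]]
[500.35129208 162.94095921 260.88792583] [3.14090431e+00 1.53396095e-03 2.84609553e+00]
```

```bash
python3 -m creep '.0015 -.003 -.03 0 0 0 33;0 0 -.03 0 0 0 33;0 0 -.03 0 0 0 33;0 0 -.018 0 0 0 33;0 0 -.01 0 0 0 33;0 0 0 0 0 0 33;0 0 0 0 0 0 0;0 0 0 0 0 0 0'
python3 -m creep '0 0 0 0 0 0 0;0 0 0 0 0 0 0;0 0 0 0 0 0 0;0 0 0 0 0 0 0'
python3 - <<'E'
import numpy as np
u=np.array([np.cos(np.radians(73)),np.sin(np.radians(73))])
t=np.linspace(0,2.4,25); r=-162*np.cos(t)+4.5*np.sin(t); z=162*np.sin(t)+4.5*np.cos(t)
for i in range(24):
    d=r[i+1]-r[i]; print(round(t[i+1],2),*(np.array([d*u[0],d*u[1],z[i+1]-z[i]])/1000).round(4),end=';\n')
E
```

```text
time: 10.13
tool_pos: [502.3, 160.2, 143.6]
tcp_rot: [3.14, 0.002, 2.849]
contact_force: [0.1, -0.0, 0.4]
grip_width: 21.0
finger_force: 0.0
time: 10.47
tool_pos: [501.7, 158.6, 143.6]
tcp_rot: [-3.14, 0.002, 2.849]
contact_force: [-0.5, -9.1, 3.0]
grip_width: 11.0
finger_force: 29.9
0.1 0.0004 0.0012 0.0162;
0.2 0.0008 0.0027 0.0159;
0.3 0.0013 0.0042 0.0156;
0.4 0.0017 0.0057 0.0151;
0.5 0.0022 0.0071 0.0144;
0.6 0.0026 0.0085 0.0136;
0.7 0.003 0.0097 0.0126;
0.8 0.0033 0.0109 0.0115;
0.9 0.0036 0.0119 0.0103;
1.0 0.0039 0.0128 0.0091;
1.1 0.0042 0.0136 0.0077;
1.2 0.0044 0.0143 0.0062;
1.3 0.0045 0.0148 0.0047;
1.4 0.0046 0.0152 0.0031;
1.5 0.0047 0.0154 0.0015;
1.6 0.0047 0.0155 -0.0001;
1.7 0.0047 0.0154 -0.0017;
1.8 0.0046 0.0152 -0.0033;
1.9 0.0045 0.0148 -0.0049;
2.0 0.0043 0.0142 -0.0064;
2.1 0.0041 0.0135 -0.0079;
2.2 0.0039 0.0127 -0.0092;
2.3 0.0036 0.0118 -0.0105;
2.4 0.0033 0.0107 -0.0117;
```

```bash
python3 -m creep '.0002 -.001 .008 0 0 0 0;.0002 .0006 .0082 0 0 0 0;.0008 .0027 .0159 0 0 0 0;.0013 .0042 .0156 0 0 0 0;.0017 .0057 .0151 0 0 0 0;.0022 .0071 .0144 0 0 0 0;0 0 0 0 0 0 0'
python3 -m creep '.0026 .0085 .0136 0 0 0 0;.0030 .0097 .0126 0 0 0 0;.0033 .0109 .0115 0 0 0 0;.0036 .0119 .0103 0 0 0 0;0 0 0 0 0 0 0'
```

```text
time: 11.05
tool_pos: [508.5, 179.5, 223.5]
tcp_rot: [3.141, 0.005, 2.85]
contact_force: [-0.3, -7.8, 2.2]
grip_width: 11.2
finger_force: 30.0
time: 11.47
tool_pos: [521.7, 220.1, 272.7]
tcp_rot: [3.141, 0.008, 2.85]
contact_force: [-2.6, -12.7, 15.3]
grip_width: 10.6
finger_force: 30.0
```

```bash
python3 -m creep '.0036 .0116 .0101 0 0 0 0;.0042 .0136 .0080 0 0 0 0;.0044 .0143 .0067 0 0 0 0;.0045 .0148 .0047 0 0 0 0;0 0 0 0 0 0 0'
python3 -m creep '.0046 .0152 .0031 0 0 0 0;.0047 .0154 .0015 0 0 0 0;.0047 .0155 -.0001 0 0 0 0;0 0 0 0 0 0 0'
```

```text
time: 11.88
tool_pos: [539.4, 276.0, 300.9]
tcp_rot: [3.137, 0.009, 2.85]
contact_force: [5.2, -5.1, 8.7]
grip_width: 11.0
finger_force: 30.0
time: 12.22
tool_pos: [553.8, 322.3, 304.5]
tcp_rot: [3.137, 0.009, 2.85]
contact_force: [9.1, -2.5, 6.7]
grip_width: 10.9
finger_force: 30.1
```

```bash
python3 -m creep '.0057 .0154 -.0014 0 0 0 0;.0056 .0152 -.0030 0 0 0 0;.0053 .0148 -.0049 0 0 0 0;.0047 .0142 -.0064 0 0 0 0;0 0 0 0 0 0 0'
python3 -m creep '.0022 .0068 -.0038 0 0 0 0;.0022 .0067 -.0041 0 0 0 0;.0021 .0064 -.0045 0 0 0 0;.0020 .0063 -.0047 0 0 0 0;0 0 0 0 0 0 0'
```

```text
time: 12.63
tool_pos: [573.8, 382.5, 286.5]
tcp_rot: [3.138, 0.005, 2.85]
contact_force: [6.3, 0.2, 2.2]
grip_width: 11.2
finger_force: 30.1
time: 13.05
tool_pos: [582.1, 407.5, 268.8]
tcp_rot: [3.139, 0.003, 2.849]
contact_force: [7.6, -0.7, 0.9]
grip_width: 10.7
finger_force: 30.1
```

```bash
python3 -m creep '.0020 .0060 -.0051 0 0 0 0;.0019 .0058 -.0054 0 0 0 0;.0010 .0028 -.0028 0 0 0 0;0 0 0 0 0 0 0'
python3 -m creep '.0009 .0027 -.0029 0 0 0 0;.0009 .0027 -.0029 0 0 0 0;0 0 0 0 0 0 0'
python3 -m creep '.0004 .0013 -.0015 0 0 0 0;.0004 .0013 -.0015 0 0 0 0;0 0 0 0 0 0 0'
```

```text
time: 13.38
tool_pos: [586.7, 421.6, 255.3]
tcp_rot: [3.14, 0.003, 2.849]
contact_force: [6.8, -1.7, 1.3]
grip_width: 11.4
finger_force: 30.1
time: 13.63
tool_pos: [588.4, 426.7, 249.5]
tcp_rot: [3.141, 0.002, 2.849]
contact_force: [5.4, -2.6, 0.0]
grip_width: 10.8
finger_force: 30.1
time: 13.88
tool_pos: [589.1, 428.9, 246.7]
tcp_rot: [3.141, 0.002, 2.849]
contact_force: [6.7, -2.1, -0.3]
grip_width: 10.9
finger_force: 30.1
```

```bash
python3 -m creep '.0004 .0013 -.0015 0 0 0 0;.0004 .0012 -.0015 0 0 0 0;0 0 0 0 0 0 0'
python3 -m creep '.0003 .0008 -.001 0 0 0 0;.0003 .0008 -.001 0 0 0 0;0 0 0 0 0 0 0'
python3 -m creep '.0003 .0008 -.001 0 0 0 0;0 0 0 0 0 0 0'
```

```text
time: 14.13
tool_pos: [589.4, 429.5, 246.3]
tcp_rot: [-3.138, 0.002, 2.848]
contact_force: [-2.1, -12.4, 12.0]
grip_width: 11.0
finger_force: 30.1
time: 14.38
tool_pos: [589.5, 429.7, 246.1]
tcp_rot: [-3.136, 0.002, 2.847]
contact_force: [-7.8, -18.4, 21.1]
grip_width: 11.0
finger_force: 30.1
time: 14.55
tool_pos: [589.6, 429.8, 246.1]
tcp_rot: [-3.135, 0.002, 2.847]
contact_force: [-10.2, -23.4, 25.4]
grip_width: 11.2
finger_force: 30.1
```

```bash
python3 -m creep '-.0008 -.0022 .0028 0 0 0 0;0 0 0 0 0 0 33;0 0 0 0 0 0 33;0 0 0 0 0 0 33;0 0 0 0 0 0 33;0 0 0 0 0 0 33'
python3 -m creep '0 0 .01 0 0 0 33;0 0 .02 0 0 0 33;0 0 .03 0 0 0 33;0 0 .03 0 0 0 0;0 0 .02 0 0 0 0;0 0 0 0 0 0 0'
python3 - <<'E'
from h import *
c2,s=shot('scene'); c1,w=shot('top')
cv2.imwrite('pics/fl.png',np.hstack([cv2.resize(s[130:330,240:440,::-1],(400,400)),cv2.resize(w[130:240,280:390,::-1],(400,400))]))
E
```

```text
time: 15.05
tool_pos: [588.7, 432.5, 242.8]
tcp_rot: [-3.141, -0.001, 2.85]
contact_force: [-0.2, -0.5, -0.5]
grip_width: 29.8
finger_force: 0.0
time: 15.55
tool_pos: [589.6, 432.6, 360.4]
tcp_rot: [3.134, 0.007, 2.85]
contact_force: [-0.7, 0.3, 1.3]
grip_width: 14.6
finger_force: 0.0
```

View pics/fl.png

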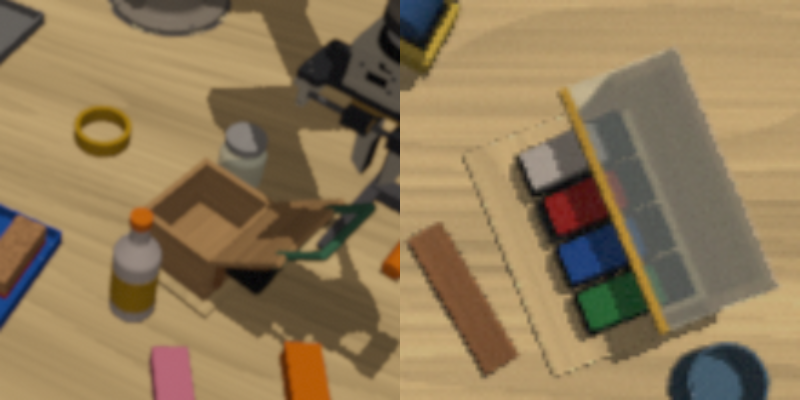

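The flap leans back on its arms, the box is open, and the neighbouring bottle and jar haven't moved. The console shows green as the lowest key at crop (605,300), with its front clear. By geometry the key's top centre is at about (462,-302,112). Moving above the front of the console.

```bash
python3 -m creep '-.0064 -.0278 0 0 0 -.0375 0;-.0064 -.0278 0 0 0 -.0375 0;-.0064 -.0278 0 0 0 -.0375 0;-.0064 -.0278 0 0 0 -.0375 0;-.0064 -.0278 0 0 0 -.0375 0;-.0064 -.0278 0 0 0 -.0375 0;-.0064 -.0278 0 0 0 -.0375 0;-.0064 -.0278 0 0 0 -.0375 0'
python3 -m creep '-.0064 -.0278 0 0 0 -.0375 0;-.0064 -.0278 0 0 0 -.0375 0;-.0064 -.0278 0 0 0 -.0375 0;-.0064 -.0278 0 0 0 -.0375 0;-.0064 -.0278 0 0 0 -.0375 0;-.0064 -.0278 0 0 0 -.0375 0;-.0064 -.0278 0 0 0 -.0375 0;-.0064 -.0278 0 0 0 -.0375 0'
python3 -m creep '-.0064 -.0278 0 0 0 -.0375 0;-.0064 -.0278 0 0 0 -.0375 0;-.0064 -.0278 0 0 0 -.0375 0;-.0064 -.0278 0 0 0 -.0375 0;-.0064 -.0278 0 0 0 -.0375 0;-.0064 -.0278 0 0 0 -.0375 0;-.0064 -.0278 0 0 0 -.0375 0;-.0064 -.0278 0 0 0 -.0375 0'
python3 -m creep '0 0 0 -.081 -.0324 0 0;0 0 0 -.081 -.0324 0 0;0 0 0 -.081 -.0324 0 0;0 0 0 -.081 -.0324 0 0;0 0 0 -.081 -.0324 0 0;0 0 0 -.081 -.0324 0 0;0 0 0 -.081 -.0324 0 0;0 0 0 0 0 0 0'
python3 - <<'E'
from h import *
ci,w=shot('wrist','w3.png'); o=readout.get_obs(); print(o['tool_pos'],o['joint_positions'])
Rt=Ro.from_euler('xyz',o['tcp_rot']).as_matrix(); print(Rt.round(3))
P=np.array([461.7,-302.2,112]);p=R(ci).T@(P-ci['origin']);print('key px',ci['cx']+ci['fx']*p[0]/-p[2],ci['cy']+ci['fy']*p[1]/p[2])
E
```

```text
time: 16.32
tool_pos: [536.7, 208.2, 351.7]
tcp_rot: [-3.139, -0.002, 2.548]
contact_force: [0.6, 0.2, -0.3]
grip_width: 0.3
finger_force: 0.0
time: 16.98
tool_pos: [485.5, -13.9, 351.9]
tcp_rot: [-3.14, -0.002, 2.248]
contact_force: [0.3, -1.1, 0.1]
grip_width: 0.1
finger_force: 0.0
time: 17.65
tool_pos: [434.5, -236.1, 352.0]
tcp_rot: [-3.14, -0.003, 1.948]
contact_force: [0.6, -0.5, 0.4]
grip_width: 0.4
finger_force: 0.0
time: 18.32
tool_pos: [434.0, -233.4, 350.8]
tcp_rot: [-3.139, 0.609, 1.954]
contact_force: [-1.0, 0.6, -0.6]
grip_width: 0.0
finger_force: 0.0
[ 434.57033493 -233.80636715  351.43950053] [-0.45154469  0.0857956   1.81864139 -0.54203432  0.84135226 -0.54783494]
[[-0.307  0.928  0.211]
 [ 0.762  0.372 -0.53 ]
 [-0.57  -0.002 -0.822]]
key px 255.74784807045944 113.42000260616439
```

View pics/w3.png

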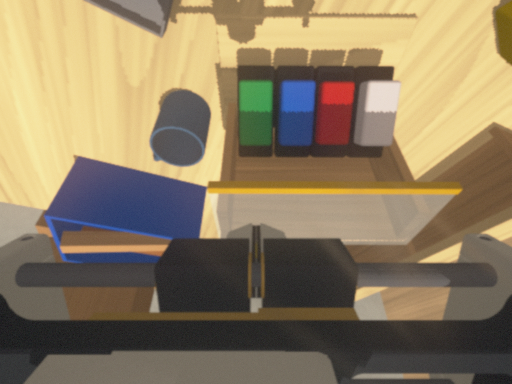

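The green face spans (239,81) to (272,145), so its centre is at (256,113), which matches the predicted (255.7,113.4). Descending, then advancing along the key's axis.

```bash
python3 -m creep '0 -.0015 -.03 0 0 0 0;0 0 -.035 0 0 0 0;0 0 -.035 0 0 0 0;0 0 -.026 0 0 0 0;0 0 -.010 0 0 0 0;0 0 0 0 0 0 0'
python3 -m creep '.0032 -.0080 -.0123 0 0 0 0;.0032 -.0080 -.0123 0 0 0 0;.0032 -.0080 -.0123 0 0 0 0;.0011 -.0027 -.0041 0 0 0 0;0 0 0 0 0 0 0'
```

```text
time: 18.87
tool_pos: [434.1, -237.0, 214.0]
tcp_rot: [-3.137, 0.604, 1.951]
contact_force: [-0.8, 0.0, -1.0]
grip_width: 0.2
finger_force: 0.0
time: 19.28
tool_pos: [447.0, -265.0, 177.9]
tcp_rot: [-3.141, 0.608, 1.948]
contact_force: [-0.1, -0.2, 0.1]
grip_width: 0.6
finger_force: 0.0
```

```bash
python3 -m creep '.0009 -.0021 -.0033 0 0 0 0;.0009 -.0021 -.0033 0 0 0 0;0 0 0 0 0 0 0'
python3 -m creep '.0009 -.0021 -.0033 0 0 0 0;.0004 -.0011 -.0016 0 0 0 0;0 0 0 0 0 0 0'
python3 -m creep '.0009 -.0021 -.0033 0 0 0 0;.0004 -.0011 -.0016 0 0 0 0;0 0 0 0 0 0 0'
python3 -m creep '.0009 -.0021 -.0033 0 0 0 0;0 0 0 0 0 0 0'
```

```text
time: 19.53
tool_pos: [449.8, -268.8, 174.0]
tcp_rot: [3.14, 0.605, 1.949]
contact_force: [-1.1, -0.7, -0.6]
grip_width: 0.4
finger_force: 0.0
time: 19.78
tool_pos: [451.5, -272.1, 170.1]
tcp_rot: [3.141, 0.601, 1.949]
contact_force: [0.3, -0.9, -0.1]
grip_width: 0.2
finger_force: 0.0
time: 20.03
tool_pos: [453.2, -275.5, 166.4]
tcp_rot: [-3.141, 0.598, 1.949]
contact_force: [-0.5, 1.4, 1.1]
grip_width: -0.0
finger_force: 0.8
time: 20.2
tool_pos: [455.0, -278.2, 164.4]
tcp_rot: [3.141, 0.596, 1.949]
contact_force: [-0.3, -0.6, -0.2]
grip_width: 0.4
finger_force: 0.0
```

```bash
python3 -m creep '0 0 -.0036 0 0 0 0;0 0 0 0 0 0 0'
python3 -m creep '0 0 -.0036 0 0 0 0;0 0 0 0 0 0 0'
python3 - <<'E'
from h import *
ci,w=shot('wrist'); c2,s=shot('scene')
cv2.imwrite('pics/k1.png',np.hstack([w[:300,100:450,::-1],cv2.resize(s[110:230,110:230,::-1],(300,300),interpolation=2)]))
o=readout.get_obs();print(o['tool_pos'],o['contact_force'])
E
```

```text
time: 20.37
tool_pos: [455.5, -278.4, 162.2]
tcp_rot: [-3.141, 0.593, 1.949]
contact_force: [0.1, 0.4, -0.4]
grip_width: 0.0
finger_force: 0.0
time: 20.53
tool_pos: [456.1, -278.7, 160.3]
tcp_rot: [-3.141, 0.591, 1.949]
contact_force: [-0.5, 0.1, 1.1]
grip_width: 0.6
finger_force: 1.0
[ 456.00948409 -278.57021064  160.31087565] [-0.24381486 -0.35884994  1.01761235]
```

View pics/k1.png

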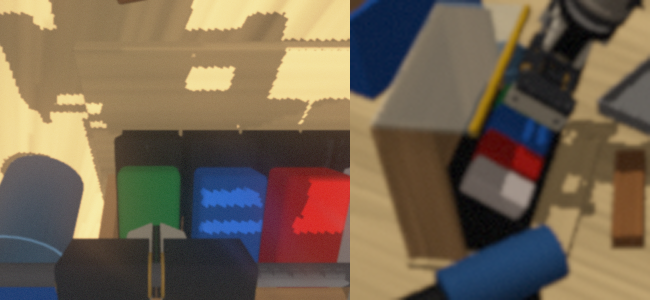

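```bash
python3 - <<'E'
from h import *
o=readout.get_obs();print(o['joint_positions'].round(3),o['tau'].round(1),o['tcp_rot'])
E
```

```text
[-0.529  0.42   1.996 -0.997  0.422 -0.041] [  0.  -39.4 -16.9  -1.   -0.1  -0. ] [-3.14115905  0.59098874  1.94892779]
```

Joint 4 is at its -1.0 limit, so the tool stalled. I'll back off and check the key heights from the same viewpoint as before.

```bash
python3 -m creep '-.0032 .0080 .0123 0 0 0 0;-.0032 .0080 .0123 0 0 0 0;-.0032 .0080 .0123 0 0 0 0;-.0032 .0080 .0123 0 0 0 0;0 0 .035 0 0 0 0;0 0 .035 0 0 0 0;0 0 .035 0 0 0 0;0 0 .035 0 0 0 0'
python3 -m creep '0 0 0 0 0 0 0;0 0 0 0 0 0 0'
python3 - <<'E'
from h import *
a=cv2.imread('pics/w3.png'); ci,w=shot('wrist','w4.png'); b=cv2.imread('pics/w4.png')
o=readout.get_obs();print(o['joint_positions'].round(3),o['tool_pos'],o['tcp_rot'])
for im in(a,b):
    h,s,v=cv2.split(cv2.cvtColor(im[50:175,225:420],40))
    for n,m in(('g',(h>50)&(h<85)&(s>120)),('b',(h>105)&(h<125)&(s>120)),('r',((h<6)|(h>174))&(s>150))):
        k,l,st,c=cv2.connectedComponentsWithStats((m&(v>40)).astype(np.uint8)); i=1+st[1:,4].argmax(); print(n,st[i],c[i].round(1))
cv2.imwrite('pics/cmp.png',cv2.resize(np.hstack([a[40:200,200:420],b[40:200,200:420]]),None,fx=1.8,fy=1.8,interpolation=2))
E
```

```text
time: 21.3
tool_pos: [442.7, -245.9, 351.0]
tcp_rot: [-3.141, 0.59, 1.95]
contact_force: [1.3, -0.6, 0.5]
grip_width: 0.3
finger_force: 0.0
time: 21.47
tool_pos: [443.5, -246.7, 351.6]
tcp_rot: [3.138, 0.594, 1.947]
contact_force: [-0.9, 0.8, -0.1]
grip_width: 0.3
finger_force: 0.0
[-0.476  0.111  1.789 -0.513  0.842 -0.585] [ 442.82026505 -246.35179611  349.48726841] [-3.14154475  0.59109762  1.94836643]
g [ 15  32  32  33 885] [31.5 47. ]
b [  54   31   37   64 2124] [71.3 62. ]
r [  91   31   39   64 2010] [109.9  61.8]
g [ 11  23  32  26 633] [27.6 34.4]
b [  50   20   38   68 2306] [68.2 52.6]
r [  90   19   42   69 2407] [110.2  52.5]
```

View pics/cmp.png

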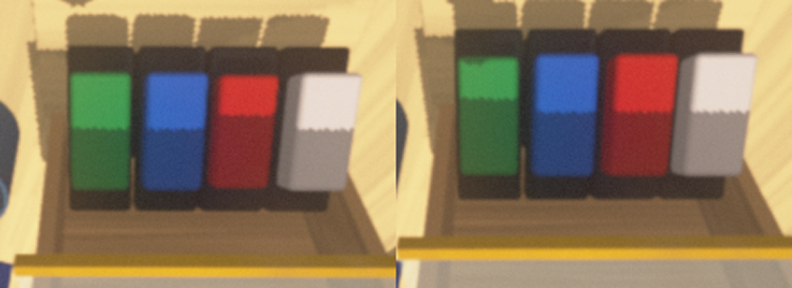

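Compared with before, the green key's sunlit part has shrunk and its face sits lower, as the latched red key's did at the start. The red key now stands level with blue and white. So green is latched, red has popped up, and the robot is touching nothing.

```bash
python3 -c "
from plant import order
print(order.close_job())"
```

```text
the job is handed in; nothing more can be done
None
```

The job is handed in at about 21.5 s of the 72 s limit: the block lies flat in the blue tray, the flap was lowered onto its rest arms, and the last picture shows the green key latched and the red key up. The press was not confirmed by force, because joint 4 reached its -1.0 limit during it.

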